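# Return a stereo microscope and its lamp to zero

### The arm

A 6-joint arm with a two-finger parallel gripper is mounted at the origin on the work surface. World frame = base frame: x ahead of the robot, y to its left, z up, the work surface at z = 0. Lengths are in m, angles in rad, forces in N, time in s.
With the tool pointing down it reaches from about 0.275 to 0.75 m from the base axis. Payload 10.2 kg.
Tool frame: the origin (TCP) lies between the finger pads; the fingertips stand r.tip_reach ahead of it and the grasp point (between the pads) is the TCP (r.tip_reach is the distance from the TCP to the fingertips, in m); z points along the fingers, y is the line along which they close (so a half turn about z gives the same grasp; the last joint's range is limited). The gripper opens to 88 mm and grips with 3 to 60 N. Pads are 18 mm wide; open, the fingers measure 123 mm over their backs; the gripper's body (75 mm by 187 mm) begins 45 mm behind the grasp point.
Start: joints at [0.963, 0.313, 1.498, -0, 1.331, -0.223], TCP at [0.197, 0.487, 0.258] pointing down, gripper open.
Joint ranges: [-2.94, 2.94], [-0.97, 2.17], [0.19, 2.56], [-1.23, 4.37], [0.02, 3.11], [-2.88, 2.88]. Speed limits (rad/s): [2.39, 2.39, 3.01, 3.14, 3.14, 3.14].

### API

Orientations are given as [roll, pitch, yaw] about the fixed x, y, z axes, in that order (R = Rz(yaw) Ry(pitch) Rx(roll)).
In Python, from bench import observe, cams, job, r gives the robot as it stands.
- The arm moves only by the tool step_arm, never from a script. Its argument "moves" is text: rows parted by semicolons, each of 7 numbers parted by spaces: the shift along the tool's x, y, z normalised to -1 to 1, where 1 is 20 cm, then the turn, a rotation vector about the tool's x, y, z normalised to -1 to 1, where 1 is 2 rad, then the gripper command: -1 is shut, 1 is fully open, values between are in proportion. A call has 1 to 12 rows; each row is the pose to reach, as a shift and turn from the pose commanded when the call began, along the tool's axes at that moment; what a row does not reach only later rows make up. A row lasts 1/10 s, in which the tool goes at most 50 mm and 8.59 degrees, less where a joint would pass 70% of its speed; a pose out of reach is approached as far as the arm can. A call with a number of a shift or a turn outside -1 to 1 is refused whole. A call with a gripper value outside its range is refused whole. The fingers move at their own pace and stop on an object; "newtons" is the grip in N (left out, the last holds). Time passes only in rows, so rows that repeat a pose let the fingers close. It gives the time, the measured TCP pose, the force, the opening and the grip force at its end, in the units of the state.
- observe(): the state, without advancing time (a new reading comes with each control period).
- cams.snapshot(name): name is "scene" or "top"; returns the picture (384x512x3 uint8, red, green, blue); there is no depth.
- cams.camera_model(name): a dict with "camera_matrix" (3x3 intrinsics, pixels), "eye" and "orientation" of the camera in the world. Camera axes: x right, y down, z forward; pixel columns grow to the right and rows downward; lengths in m; the calibration is good to about 2 mm. A picture is of the moment at which its call begins. camera_model takes no time and is no camera call.
- job.finish_job(): hands the job in; it is judged then, once.
The state is a dict: "t": time; "joint_pos": joint angles; "qvel": joint speeds; "effort": joint torques, N m; "ee_pos": TCP position; "orientation": TCP orientation; "force": force on the tool from outside, world axes, zero at the start; "wrist_torque": the same for the moment, N m; "finger_gap": finger opening in m; "grasp_force": force on a finger pad.
Only numpy, scipy, OpenCV 4.12 (cv2) and the standard library are available. Lean on these libraries where they do the work, as an engineer would, in place of code of your own. Each camera call takes 0.05 s, during which the arm holds its last target. There are 200 camera calls.

### The job

The last user has left the stereo microscope on their own settings. Put it back to neutral for the next person: turn the dioptre ring of each eyepiece until the long white line on the ring stands opposite the white index line on its tube (zero), and turn the knob of the gooseneck lamp's light source down until its pointer is at zero. Leave the slide box, the cleaner bottle and the petri dish on its stage where they are.

Things in the scene. Friction and masses are not known exactly. Their poses are not given: they have to be found in the camera images.
- left_ring (a point): Centre of the left (viewer's left) dioptre ring: grey, knurled, 42 mm diameter, 18 mm long, on the tube's axis. z: along the tube, out of the eyepiece to the viewer; leans 40 degrees from vertical, roughly towards the robot. x: out of the tube's upper side, away from the viewer. y: viewer's left. Rest of the tube: see left_eyepiece_top, tube_root.
- right_ring (a point): The same for the right dioptre ring on the parallel tube, 66 mm along -y of left_ring's axes. Same axes and sizes. 24 mm are free between the two rings; the upper (+x) and lower (-x) sides of both are open.
- diopter_left (a joint): Left ring's angle, rad, -2.62 to 2.62; grows counter-clockwise looking down into the eyepiece (right-handed about left_ring's z). 0: its long white line (3.6 mm wide, the ring's full length) meets the white index line on the tube just below, on the upper (+x) side. Short ticks every 0.5 rad. Friction 0.05 N m, no spring, stays where left.
- diopter_right (a joint): Right ring's angle, the same about right_ring's z.
- left_eyepiece_top (a point): Centre of the top of the left eyepiece (fixed), 45 mm along z from left_ring; axes as left_ring. From +9 to +31 mm above the ring's centre is the barrel, 33 mm diameter, then the rubber eyecup, 37 mm. The right eyepiece is alike.
- tube_root (a point): Mid-way between the tubes where they leave the black prism housing, 41 mm along -z from the rings; axes as left_ring. Under each ring is bare tube, 31 mm diameter, down to -35 mm, then a 41 mm collar. The housing here is 130 mm wide (y).
- camera_mid (a point): Centre of the small grey camera, 50 x 50 x 42 mm, on the microscope's upright photo port behind the eyepieces; its top is 343 mm above the bench, the highest point. Fixed. x: towards the microscope's back.
- microscope: White and black stereo microscope, fixed to the bench; origin under the centre of its base plate (250 x 200 x 24 mm). x: from the eyepieces to the pole at the back, z up. The rings' centres are 115 mm in front (-x), 265 mm above the bench.
- dimmer_grip (a point): Middle of the dimmer knob's grip, on its upright axis, 84 mm above the bench. Black round knob, grip 31 to 33 mm diameter from 67 to 93 mm high, over a 47 mm skirt. It is on top of the light source, a fixed grey box 190 x 110 x 60 mm that reaches -45 to +145 mm along x and 55 mm either way along y from here. z up, x to the box's rear.
- dimmer (a joint): Dimmer knob's angle, rad, 0 (off, a stop) to 4.5; grows clockwise seen from above, so it is turned down counter-clockwise. 0: the white pointer line on the knob points to the box's front (-x of dimmer_grip), at the long white scale line. Friction 0.03 N m, no spring.
- neck_foot (a point): Foot of the lamp's stiff gooseneck on the light source, 125 mm behind the knob (+x of dimmer_grip), 60 mm above the bench. The fixed black neck, 13 mm thick (24 mm collar), rises straight to 230 mm above the bench, then arches to the left (+y of dimmer_grip), nowhere above 300 mm, to the lamp head.
- lamp_head (a point): Middle of the lamp head on the gooseneck, 28 mm diameter, 45 mm long, pointing down and left towards the microscope's stage, about 235 mm above the bench. Fixed.
- slide_box_mid (a point): Centre of the loose blue slide box, 100 x 85 x 34 mm (x, y, z), lying on the bench. To be left alone.
- cleaner_bottle_mid (a point): Half-way up the loose white bottle of lens cleaner with a black cap, 56 mm in diameter, 180 mm tall, standing on the bench. To be left alone.
- petri_dish_mid (a point): Centre of the loose small petri dish, 60 mm in diameter, 15 mm tall, lying on the black stage plate under the microscope's objective. To be left alone.

How it is judged:
By the outcome, as a careful person would: the job done as asked, in the order asked, and still so for the second after the job is handed in, with the robot touching nothing.
It also fails if it takes over 67 s, if anything falls off the work surface, if the arm or the gripper's body presses on something with over 40 N, if the wrist force passes 120 N, or if a joint passes its speed limit or range.

## Working session

There is one attempt and no reset: what is moved stays moved. The work goes in short steps, Python scripts to look and compute and a tool call to move; the robot and the scene stay as the last step left them, time stands still between calls to the robot, and variables do not carry over. Pictures are saved under pics/ and viewed, at most 10 in all, crops included, and the job is handed in when it is done.

Besides the shell and the picture viewer there is one more tool, called as name(argument=value, ...) on one line, values as JSON. step_arm: Moves the arm, as the interface text tells. Scaled input: -1 to 1 covers 20 cm each way for a shift and 2 rad each way for a turn. Its arguments: {"type":"object","properties":{"moves":{"type":"string"},"newtons":{"type":"number"}},"required":["moves"]}

```bash
ls; mkdir -p pics; python3 - <<'E'
from bench import observe,cams,job,r
import cv2,numpy as np
np.set_printoptions(precision=4,suppress=True)
print(observe(), r.tip_reach)
for n in("scene","top"):
    im=cams.snapshot(n); cv2.imwrite(f"pics/{n}0.png",im[:,:,::-1]); print(cams.camera_model(n))
E
```

```text
pics
{'t': 0.0, 'joint_pos': array([ 0.9626,  0.3134,  1.4984,  0.    ,  1.331 , -0.2234]), 'qvel': array([ 0.0011, -0.0009,  0.0002,  0.0003,  0.0009,  0.0008]), 'effort': array([ -0.0013, -40.2211, -25.2265,   0.0694,   0.0353,  -0.0001]), 'ee_pos': array([0.1969, 0.4864, 0.2572]), 'orientation': array([-3.1404, -0.0003,  2.7568]), 'force': array([-0.2589,  0.1034, -0.4185]), 'wrist_torque': array([-0.0206, -0.0011, -0.0384]), 'grasp_force': 0.0, 'finger_gap': 0.08806864153966074} 0.019
{'camera_matrix': array([[470.8306,   0.    , 262.1691],
       [  0.    , 470.8306, 189.0455],
       [  0.    ,   0.    ,   1.    ]]), 'eye': array([ 1.1273, -0.7111,  0.9548]), 'orientation': array([-2.2872,  0.0176,  0.6426])}
{'camera_matrix': array([[418.4435,   0.    , 264.5008],
       [  0.    , 418.4435, 194.9642],
       [  0.    ,   0.    ,   1.    ]]), 'eye': array([ 0.3431, -0.0371,  1.3641]), 'orientation': array([-2.928 , -0.0057, -1.4267])}
```

View pics/scene0.png

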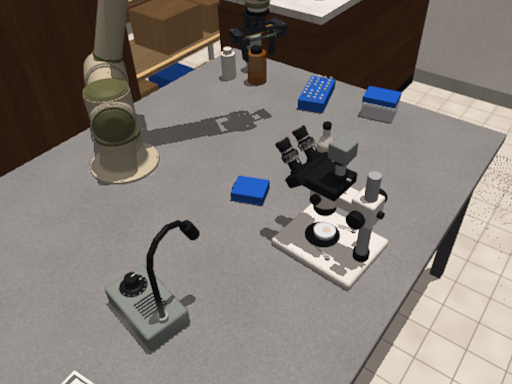

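View pics/top0.png

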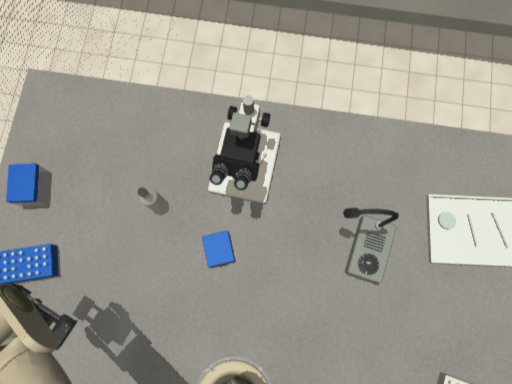

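The scene view shows the microscope with its eyepieces near (295,145) and the knob at (132,284). In the top view, the eyepieces are near (218,178) and (241,183) and the knob is at (369,263). I'll enlarge these areas next.

```bash
cat > h.py <<'E'
import numpy as np,cv2
from scipy.spatial.transform import Rotation as R
from bench import observe,cams,job,r
np.set_printoptions(precision=4,suppress=True)
def cam(n):
    m=cams.camera_model(n); return m["camera_matrix"],np.array(m["eye"]),R.from_euler("xyz",m["orientation"]).as_matrix()
def ray(n,uv):
    K,e,Q=cam(n); d=Q@np.linalg.solve(K,[*uv,1.]); return e,d/np.linalg.norm(d)
def onz(n,uv,z):
    e,d=ray(n,uv); return e+d*(z-e[2])/d[2]
def tri(a,b):
    e1,d1=ray("scene",a); e2,d2=ray("top",b)
    s=np.linalg.lstsq(np.c_[d1,-d2],e2-e1,rcond=None)[0]
    p,q=e1+s[0]*d1,e2+s[1]*d2; return (p+q)/2,np.linalg.norm(p-q)
def proj(n,P):
    K,e,Q=cam(n); c=(np.atleast_2d(P)-e)@Q@K.T; return c[:,:2]/c[:,2:]
def crop(im,c,h,k=8):
    x,y=map(int,c); return cv2.resize(im[y-h:y+h,x-h:x+h],None,fx=k,fy=k,interpolation=cv2.INTER_CUBIC)
E
python3 - <<'E'
from h import *
s=cv2.imread("pics/scene0.png");t=cv2.imread("pics/top0.png")
K=7;H=20
m=np.vstack([np.hstack([crop(s,(295,148),H,K),crop(t,(229,180),H,K)]),np.hstack([crop(s,(132,284),H,K),crop(t,(369,263),H,K)])])
cv2.imwrite("pics/m0.png",m)
E
```

```text
(no output)
```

View pics/m0.png

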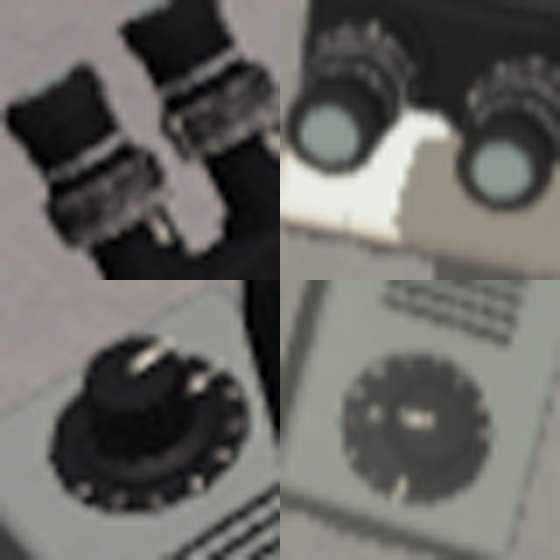

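The mosaic shows both index lines on the tubes in the scene view. The lens tops are at about (216,179.5) and (240.5,184) in the top view, and the dimmer pointer and front scale line are also visible. Next I'll locate the geometry.

```bash
python3 - <<'E'
from h import *
t=cv2.imread("pics/top0.png");s=cv2.imread("pics/scene0.png")
# lens centroids by colour
hsv=cv2.cvtColor(t,cv2.COLOR_BGR2HSV)
m=cv2.inRange(hsv,(60,25,80),(100,120,200)); m[:170]=0;m[195:]=0;m[:,:205]=0;m[:,252:]=0
n,l,st,c=cv2.connectedComponentsWithStats(m)
print(st[1:],c[1:])
L,Rr=[c[i] for i in sorted([i for i in range(1,n) if st[i,4]>20],key=lambda i:c[i][0])][:2]
PL,PR=onz("top",L,.2995),onz("top",Rr,.2995); print(PL,PR,np.linalg.norm(PL-PR))
d=PL-PR; y=d/np.linalg.norm(d); print("yaw",np.arctan2(-y[0],y[1]))
print("scene tops",proj("scene",[PL,PR]))
# base plate corners (white)
m=cv2.inRange(hsv,(0,0,200),(180,40,255)); m[:90]=0;m[205:]=0;m[:,:200]=0;m[:,290:]=0
print(cv2.minAreaRect(np.argwhere(m)[:,::-1].astype(np.float32)))
# dimmer
k=np.array([369,263.]);print("knob approx",onz("top",k,.093))
hsv2=cv2.inRange(hsv,(60,15,60),(100,80,200)); hsv2[:205]=0;hsv2[290:]=0;hsv2[:,:335]=0;hsv2[:,405:]=0
rc=cv2.minAreaRect(np.argwhere(hsv2)[:,::-1].astype(np.float32));print(rc,[onz("top",p,.06) for p in cv2.boxPoints(rc)])
for n,im,c in(("top",t,(369,263)),("scene",s,(132,284))):
    g=cv2.cvtColor(im,cv2.COLOR_BGR2GRAY)
    x,y=c; b=(g[y-16:y+17,x-16:x+17]>150).astype(np.uint8) if n=="top" else (g[y-20:y+21,x-20:x+21]>130).astype(np.uint8)
    k,l,st,cc=cv2.connectedComponentsWithStats(b)
    o=16 if n=="top" else 20
    for i in range(1,k):
        if st[i,4]<40: print(n,st[i,4],cc[i]+[x-o,y-o])
E
```

```text
[] []Traceback (most recent call last):
  File "<stdin>", line 8, in <module>
ValueError: not enough values to unpack (expected 2, got 0)
```

```bash
cat > loc.py <<'E'
from h import *
t=cv2.imread("pics/top0.png");s=cv2.imread("pics/scene0.png")
hsv=cv2.cvtColor(t,cv2.COLOR_BGR2HSV)
print(hsv[180,216],hsv[184,240])
m=cv2.inRange(hsv,(50,18,70),(110,255,230)); m[:170]=0;m[195:]=0;m[:,:205]=0;m[:,252:]=0
n,l,st,c=cv2.connectedComponentsWithStats(m)
print(st[1:],c[1:])
L,Rr=[c[i] for i in sorted([i for i in range(1,n) if st[i,4]>12],key=lambda i:c[i][0])][:2]
PL,PR=onz("top",L,.2995),onz("top",Rr,.2995); print(PL,PR,np.linalg.norm(PL-PR))
d=PL-PR; y=d/np.linalg.norm(d); print("yaw",np.arctan2(-y[0],y[1]))
print("scene tops",proj("scene",[PL,PR]))
rect=cv2.inRange(hsv,(0,0,205),(180,45,255)); rect[:90]=0;rect[205:]=0;rect[:,:200]=0;rect[:,290:]=0
rc=cv2.minAreaRect(np.argwhere(rect)[:,::-1].astype(np.float32));b=[onz("top",p,.024) for p in cv2.boxPoints(rc)];print(rc,np.array(b))
print("knob",onz("top",(369,263),.08),"box colour",hsv[275,375])
bm=cv2.inRange(hsv,(50,15,60),(110,80,200)); bm[:205]=0;bm[290:]=0;bm[:,:335]=0;bm[:,405:]=0
rc=cv2.minAreaRect(np.argwhere(bm)[:,::-1].astype(np.float32));print(rc,np.array([onz("top",p,.06) for p in cv2.boxPoints(rc)]))
for n,im,(x,y),o,T in(("top",t,(369,263),14,140),("scene",s,(132,284),20,110)):
    g=cv2.cvtColor(im,cv2.COLOR_BGR2GRAY)
    k,l,st,cc=cv2.connectedComponentsWithStats((g[y-o:y+o+1,x-o:x+o+1]>T).astype(np.uint8))
    for i in range(1,k):
        if st[i,4]<30: print(n,st[i,4],cc[i]+[x-o,y-o])
E
python3 loc.py
```

```text
[ 67  22 152] [ 67  22 152]
[[212 175   8   9  55]
 [237 180   8   9  52]] [[215.7091 178.8909]
 [240.1923 184.    ]]
[0.5967 0.1229 0.2995] [0.5924 0.0572 0.2995] 0.06582244306286672
yaw -0.06558368031197881
scene tops [[296.9106 127.2023]
 [280.2978 139.0233]]
((244.5, 145.5), (111.0, 89.0), 90.0) [[ 0.9676  0.2714  0.024 ]
 [ 1.0127 -0.0335  0.024 ]
 [ 0.6235 -0.0851  0.024 ]
 [ 0.5815  0.2024  0.024 ]]
knob [ 0.4566 -0.3488  0.08  ] box colour [ 45  19 157]
((381.5, 236.5), (8.602325439453125, 0.0), -125.53767395019531) [[ 0.5358 -0.3936  0.06  ]
 [ 0.5358 -0.3936  0.06  ]
 [ 0.5555 -0.3763  0.06  ]
 [ 0.5555 -0.3763  0.06  ]]
top 5 [368.2 262.4]
scene 4 [139.5 278.5]
scene 26 [145.1923 299.3077]
scene 16 [148.     301.1875]
scene 6 [150.6667 303.1667]
```

```bash
cat > geo.py <<'E'
from h import *
PL,PR=np.array([.5967,.1229,.2995]),np.array([.5924,.0572,.2995])
psi=np.arctan2(-(PL-PR)[0],(PL-PR)[1]); u=np.array([np.cos(psi),np.sin(psi),0]); Y=np.array([-np.sin(psi),np.cos(psi),0])
a=np.deg2rad(40); Z=-np.sin(a)*u+np.cos(a)*np.array([0,0,1]); X=np.cross(Y,Z)
mid=(PL+PR)/2-.045*Z; RL,RR=mid+.033*Y,mid-.033*Y
def unwrap(n,im,C):
    # rows: height along z +12..-20mm ; cols: angle -pi..pi ; black where facing away
    th=np.linspace(-np.pi,np.pi,181); zz=np.linspace(.013,-.022,36)
    e=cam(n)[1]; out=np.zeros((36,181,3),np.uint8)
    T,ZZ=np.meshgrid(th,zz); rad=np.where(abs(ZZ)<.009,.021,np.where(ZZ>0,.0165,.0155))
    N=np.cos(T)[...,None]*X+np.sin(T)[...,None]*Y; P=C+rad[...,None]*N+ZZ[...,None]*Z
    uv=proj(n,P.reshape(-1,3)).reshape(36,181,2).astype(np.float32)
    o=cv2.remap(im,uv[...,0],uv[...,1],cv2.INTER_CUBIC)
    o[((e-P)*N).sum(-1)<.05]=0
    return o
def sheet(s,t,fn):
    rows=[]
    for C in(RL,RR):
        for n,im in(("scene",s),("top",t)):
            o=cv2.resize(unwrap(n,im,C),(724,142),interpolation=cv2.INTER_NEAREST)
            for k in range(-6,7): cv2.line(o,(int(362+k*.5/np.pi*362),0),(int(362+k*.5/np.pi*362),6),(0,255,0) if k else (0,0,255),1)
            rows.append(o)
    cv2.imwrite(fn,np.vstack(rows))
E
python3 - <<'E'
from geo import *
print("X",X,"Y",Y,"Z",Z,"psi",psi,"RL",RL,"RR",RR)
t=cv2.imread("pics/top0.png");s=cv2.imread("pics/scene0.png")
sheet(s,t,"pics/unw0.png")
hsv=cv2.cvtColor(t,cv2.COLOR_BGR2HSV)
bm=cv2.inRange(hsv,(36,12,60),(110,80,220)); bm[:205]=0;bm[290:]=0;bm[:,:335]=0;bm[:,405:]=0
n,l,st,c=cv2.connectedComponentsWithStats(cv2.morphologyEx(bm,cv2.MORPH_OPEN,np.ones((3,3))));i=1+st[1:,4].argmax()
p,h=cv2.findContours((l==i).astype(np.uint8),0,2)
rc=cv2.minAreaRect(p[0]);print(rc,np.array([onz("top",q,.06) for q in cv2.boxPoints(rc)]))
E
```

```text
X [ 0.7644 -0.05    0.6428] Y [0.0653 0.9979 0.    ] Z [-0.6414  0.042   0.766 ] psi -0.06535579823524157 RL [0.6256 0.1211 0.265 ] RR [0.6213 0.0552 0.265 ]
((370.6048583984375, 249.02781677246094), (37.4000129699707, 61.99802017211914), 14.858613014221191) [[ 0.4137 -0.2826  0.06  ]
 [ 0.6063 -0.3131  0.06  ]
 [ 0.5923 -0.4288  0.06  ]
 [ 0.4009 -0.3949  0.06  ]]
```

View pics/unw0.png

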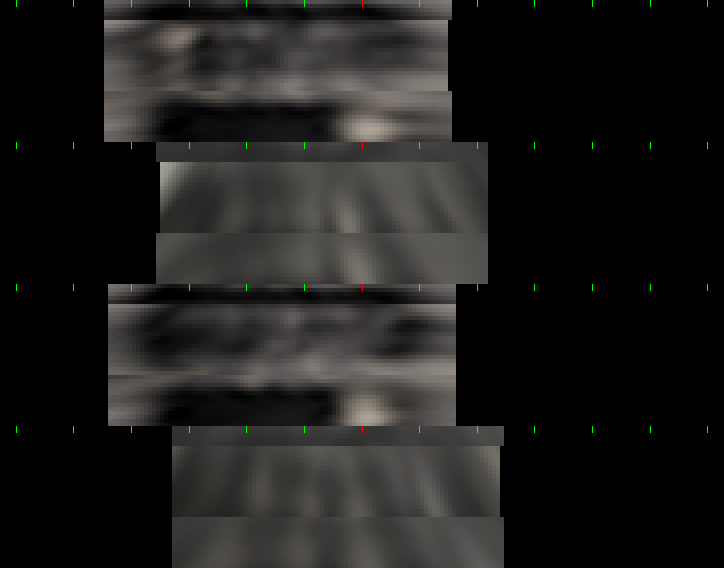

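The index lines unwrap to about 0, so the tube geometry holds. The left ring's line seems to be near −1.75. The right ring's line isn't visible in the scene view. Before moving, I'll take one larger, averaged crop and check the camera position.

```bash
cat >> h.py <<'E'
def plan(P,Rt):
    """normalised 6 numbers from present pose to TCP P with axes Rt"""
    o=observe(); Q=R.from_euler("xyz",o["orientation"])
    return np.r_[Q.inv().apply(np.array(P)-o["ee_pos"])/.2,(Q.inv()*R.from_matrix(Rt)).as_rotvec()/2]
E
python3 - <<'E'
from geo import *
t=np.mean([cams.snapshot("top") for _ in range(3)],0)[:,:,::-1];s=np.mean([cams.snapshot("scene") for _ in range(3)],0)[:,:,::-1]
def big(n,im,C):
    c=proj(n,C)[0].round().astype(int); k=11;h=13
    o=crop(np.clip((im-20)*1.7,0,255).astype(np.uint8),c,h,k)
    for th in np.arange(-3,3.1,.5):
        N=np.cos(th)*X+np.sin(th)*Y
        for zz in(-.009,.009):
            P=C+.021*N+zz*Z
            if (cam(n)[1]-P)@N<0: continue
            uv=((proj(n,P)[0]-c+h+.5)*k).astype(int)
            cv2.circle(o,tuple(uv.tolist()),2,(0,0,255) if abs(th)<.1 else (0,255,0) if th>0 else (255,100,0),-1)
    return o
cv2.imwrite("pics/big.png",np.vstack([np.hstack([big("scene",s,RL),big("top",t,RL)]),np.hstack([big("scene",s,RR),big("top",t,RR)])]))
print("cam top",onz("top",(240,125),.343), tri((343,149),(240,125)),"lamp",tri((190,230),(350,213)))
Rt=np.c_[Y,X,-Z]
print(plan([.40,.30,.40],Rt), plan(RL+.13*Z,Rt))
E
```

```text
cam top [0.7375 0.0783 0.343 ] (array([0.7471, 0.0816, 0.3205]), np.float64(0.002143491350239421)) lamp (array([ 0.5716, -0.2484,  0.2288]), np.float64(0.0001552080383492225))
[-1.2907 -0.484  -0.7118 -0.3017 -0.2179  0.5987] [-2.2752 -1.021  -0.5348 -0.3017 -0.2179  0.5987]
```

View pics/big.png

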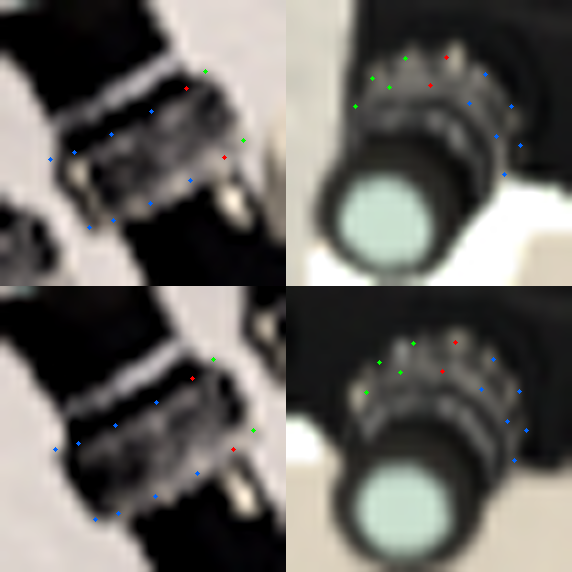

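Left ring's line is at about −1.75: the scene streak lies between the −1.5 and −2.0 dots. Right ring's line looks to be at about +1.2: the bright streak in the top view is just beyond the +1.0 dots. I'll lift and swing over.

step_arm(moves="-0.2 -0.1 -0.25 -0.03 -0.02 0.06 0;-0.4 -0.2 -0.5 -0.06 -0.04 0.12 0;-0.6 -0.3 -0.7 -0.1 -0.07 0.2 0;-0.8 -0.4 -0.7 -0.15 -0.11 0.3 0;-0.95 -0.45 -0.7 -0.2 -0.14 0.4 0;-0.95 -0.45 -0.7 -0.302 -0.218 0.599 0.2;-0.95 -0.45 -0.7 -0.302 -0.218 0.599 0.2;-0.95 -0.45 -0.7 -0.302 -0.218 0.599 0.2;-0.95 -0.45 -0.7 -0.302 -0.218 0.599 0.2;-0.95 -0.45 -0.7 -0.302 -0.218 0.599 0.2;-0.95 -0.45 -0.7 -0.302 -0.218 0.599 0.2;-0.95 -0.45 -0.7 -0.302 -0.218 0.599 0.2", newtons=20)

```text
t: 1.6
ee_pos: [0.3393, 0.332, 0.3978]
orientation: [2.444, 0.0, 1.507]
force: [0.4, 0.3, 0.4]
finger_gap: 0.0529
grasp_force: 0.0
```

```bash
python3 - <<'E'
from geo import *
o=observe();print(o["t"],o["joint_pos"],o["ee_pos"],o["finger_gap"])
print(plan(RL+.10*Z,np.c_[Y,X,-Z]))
E
```

```text
1.6 [ 0.756  -0.0445  1.685  -0.5694  1.0579  0.9914] [0.3393 0.332  0.3978] 0.05292861769902097
[-0.9608  0.7191  0.9696 -0.0002 -0.0004  0.0008]
```

step_arm(moves="-0.2 0.15 0.2 0 0 0 0.4;-0.4 0.3 0.4 0 0 0 0.4;-0.55 0.45 0.55 0 0 0 0.4;-0.7 0.55 0.7 0 0 0 0.4;-0.85 0.65 0.85 0 0 0 0.4;-0.96 0.72 0.97 0 0 0 0.4;-0.96 0.72 0.97 0 0 0 0.4;-0.96 0.72 0.97 0 0 0 0.4;-0.96 0.72 0.97 0 0 0 0.4")

```text
t: 2.5
ee_pos: [0.5609, 0.1253, 0.3423]
orientation: [2.442, -0.001, 1.506]
force: [0.1, 1.9, -0.3]
finger_gap: 0.0619
grasp_force: 0.0
```

```bash
python3 - <<'E'
from geo import *
o=observe();print(o["t"],o["joint_pos"],o["ee_pos"],o["finger_gap"])
print(plan(RL+.01*Z,np.c_[Y,X,-Z]))
t=cams.snapshot("top")[:,:,::-1];s=cams.snapshot("scene")[:,:,::-1]
cv2.imwrite("pics/a.png",np.hstack([crop(s,(290,140),40,7),np.zeros((560,1,3),np.uint8)]))
E
```

```text
2.5 [ 0.0444  0.0886  1.6922 -0.1132  0.6674  0.1733] [0.5609 0.1253 0.3423] 0.06190322109594469
[-0.0003 -0.001   0.4543  0.0007 -0.0003 -0.0001]
```

View pics/a.png

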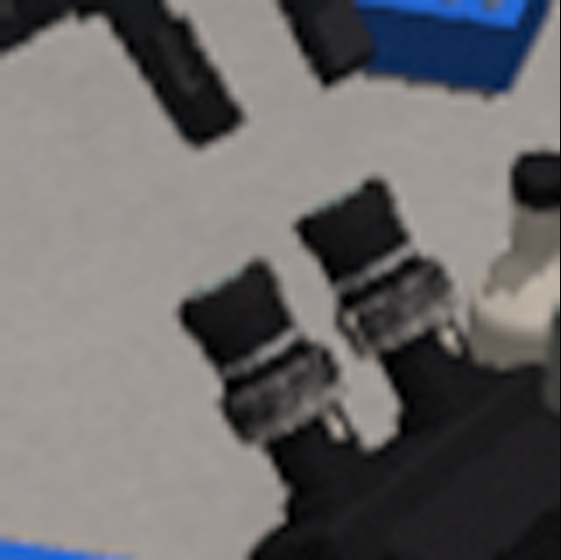

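The fingers straddle the left tube axis: their tips are at crop (210,130) and (335,70), and the eyecup is ahead. The left ring's line is visible at its left edge. Next I descend and grip.

step_arm(moves="0 0 0.15 0 0 0 0.4;0 0 0.25 0 0 0 0.4;0 0 0.35 0 0 0 0.4;0 0 0.42 0 0 0 0.4;0 0 0.455 0 0 0 0.4;0 0 0.455 0 0 0 0.4;0 0 0.455 0 0 0 -1;0 0 0.455 0 0 0 -1;0 0 0.455 0 0 0 -1;0 0 0.455 0 0 0 -1;0 0 0.455 0 0 0 -1", newtons=15)

```text
t: 3.7
ee_pos: [0.6197, 0.1211, 0.2728]
orientation: [2.442, -0.001, 1.505]
force: [-5.5, 1.3, 5.4]
finger_gap: 0.0415
grasp_force: 15.0
```

step_arm(moves="0 0 0 0 0 -0.075 -1;0 0 0 0 0 -0.15 -1;0 0 0 0 0 -0.225 -1;0 0 0 0 0 -0.3 -1;0 0 0 0 0 -0.375 -1;0 0 0 0 0 -0.45 -1;0 0 0 0 0 -0.525 -1;0 0 0 0 0 -0.6 -1;0 0 0 0 0 -0.67 -1;0 0 0 0 0 -0.72 -1;0 0 0 0 0 -0.75 -1;0 0 0 0 0 -0.75 -1")

```text
t: 4.9
ee_pos: [0.6198, 0.1212, 0.2729]
orientation: [3.083, 0.698, 2.985]
force: [-5.2, 0.5, 5.4]
finger_gap: 0.0417
grasp_force: 15.0
```

```bash
python3 - <<'E'
from geo import *
o=observe();print(o)
s=cams.snapshot("scene")[:,:,::-1]
cv2.imwrite("pics/b.png",crop(s,(300,140),25,11))
E
```

```text
{'t': 4.9, 'joint_pos': array([ 0.0305,  0.2719,  1.6578, -0.1242,  0.5172, -1.3196]), 'qvel': array([-0.0006, -0.0003, -0.0005, -0.0001,  0.0018,  0.049 ]), 'effort': array([ -1.3449, -35.039 , -24.6811,  -0.2266,  -1.6545,  -0.5142]), 'ee_pos': array([0.6198, 0.1212, 0.2729]), 'orientation': array([3.0825, 0.6982, 2.9851]), 'force': array([-5.1987,  0.4808,  5.3809]), 'wrist_torque': array([0.1549, 0.3748, 0.1274]), 'grasp_force': 14.997137300670147, 'finger_gap': 0.041652202246488176}
```

View pics/b.png

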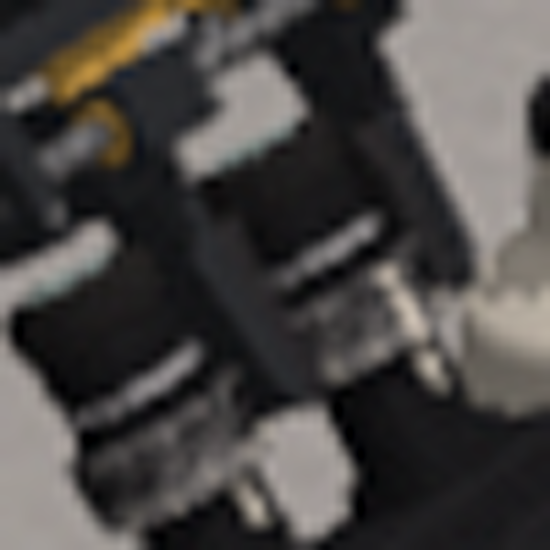

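The left ring's long line is now at crop (400,295)–(415,330), almost in line with its index at (435,365). I'll measure the remaining angle by casting rays onto the cylinders.

```bash
cat > ang.py <<'E'
from geo import *
from scipy.optimize import brentq
def streaks(C,n="scene",k=4,wide=.9,T=None):
    """per axial height: angle and strength of the brightest spot (ring r=21, tube r=15.5), averaged over k shots"""
    im=np.mean([cv2.cvtColor(cams.snapshot(n),cv2.COLOR_RGB2GRAY) for _ in range(k)],0).astype(np.float32)
    th=np.linspace(-wide,wide,241); rows=[]
    for zz in np.arange(.008,-.021,-.002):
        rad=.021 if zz>-.009 else .0155
        P=C+rad*(np.cos(th)[:,None]*X+np.sin(th)[:,None]*Y)+zz*Z
        uv=proj(n,P).astype(np.float32); g=cv2.remap(im,uv[:,:1],uv[:,1:],cv2.INTER_LINEAR)[:,0]
        g=g[th<.55] ; t2=th[th<.55]; i=g.argmax(); w=np.clip(g-.6*g.max(),0,None)*(abs(t2-t2[i])<.25)
        rows.append((zz*1e3,(w*t2).sum()/w.sum(),g.max(),np.median(g)))
    return np.array(rows)
if __name__=="__main__":
    import sys
    for nm,C in(("L",RL),("R",RR)):
        if nm in sys.argv[1]: print(nm);print(np.round(streaks(C),2))
E
python3 ang.py LR
```

```text
L
[[  8.    -0.19  71.21  52.28]
 [  6.    -0.11 132.    69.42]
 [  4.    -0.09 156.91  69.74]
 [  2.    -0.08 141.13  61.76]
 [  0.    -0.1  145.89  67.55]
 [ -2.    -0.1  173.12  76.64]
 [ -4.    -0.07 167.74  81.85]
 [ -6.    -0.09 187.7   95.13]
 [ -8.    -0.1  185.73 115.39]
 [-10.     0.23 173.42 115.01]
 [-12.     0.31 153.77  80.04]
 [-14.     0.22 115.76  61.3 ]
 [-16.     0.06 123.02  67.49]
 [-18.     0.1  142.43  91.61]
 [-20.     0.1  164.12  83.6 ]]
R
[[  8.    -0.64  64.25  53.77]
 [  6.    -0.57  85.95  68.97]
 [  4.    -0.63  91.63  61.9 ]
 [  2.    -0.64  75.48  57.83]
 [  0.    -0.66  71.06  64.26]
 [ -2.    -0.23  82.    68.64]
 [ -4.    -0.4   99.38  75.46]
 [ -6.    -0.4  116.06  97.59]
 [ -8.     0.43 134.09 116.71]
 [-10.     0.39 125.2  106.46]
 [-12.     0.44 109.2   78.4 ]
 [-14.     0.04  96.67  67.26]
 [-16.     0.06 126.26  68.07]
 [-18.     0.05 142.62  71.9 ]
 [-20.     0.08 150.26  84.65]]
```

step_arm(moves="0 0 0 0 0 -0.04 -1;0 0 0 0 0 -0.075 -1;0 0 0 0 0 -0.075 -1;0 0 0 0 0 -0.075 -1")

```text
t: 5.75
ee_pos: [0.6197, 0.1212, 0.2729]
orientation: [-3.076, 0.698, -3.104]
force: [-3.6, 1.3, 5.6]
finger_gap: 0.0418
grasp_force: 15.0
```

```bash
python3 ang.py L; python3 -c "
from h import *
o=observe();print(o['joint_pos'][5],o['force'])"
```

```text
L
[[  8.     0.05  74.67  53.99]
 [  6.     0.03 115.37  69.64]
 [  4.     0.04 143.76  65.88]
 [  2.     0.04 169.69  64.43]
 [  0.     0.08 153.83  68.04]
 [ -2.     0.07 166.3   67.66]
 [ -4.     0.06 149.32  73.14]
 [ -6.     0.08 158.3   98.26]
 [ -8.     0.08 161.48 110.61]
 [-10.     0.43 154.24 106.81]
 [-12.     0.43 137.34  84.93]
 [-14.     0.42 117.72  66.5 ]
 [-16.     0.07 125.83  68.23]
 [-18.     0.1  143.21  92.47]
 [-20.     0.1  164.25  83.64]]
-1.467804017875143 [-3.9562  1.2961  5.3274]
```

Left ring is aligned to within about 0.02 rad. Next I open slightly and back off along the tube.

step_arm(moves="0 0 0 0 0 0 0.07;0 0 0 0 0 0 0.07;0 0 0 0 0 0 0.07;0 0 -0.1 0 0 0 0.07;0 0 -0.25 0 0 0 0.07;0 0 -0.4 0 0 0 0.07;0 0 -0.45 0 0 0 0.07;0 0 -0.45 0 0 0 0.07")

```text
t: 6.75
ee_pos: [0.5619, 0.1249, 0.3419]
orientation: [-3.076, 0.698, -3.104]
force: [0.5, -0.2, 0.8]
finger_gap: 0.0469
grasp_force: 0.0
```

```bash
python3 ang.py LR; python3 - <<'E'
from geo import *
o=observe();print(o["t"],o["joint_pos"],o["ee_pos"])
c,s_=np.cos(.3),np.sin(.3)
# start grip for the right ring turned so that j6 about -0.3
print(plan(RR+.10*Z,np.c_[Y,X,-Z]))
E
```

```text
L
[[  8.     0.46 120.95  53.79]
 [  6.     0.03 112.36  71.66]
 [  4.     0.04 140.53  65.63]
 [  2.     0.04 166.61  64.98]
 [  0.     0.08 150.42  71.11]
 [ -2.     0.07 163.11  68.12]
 [ -4.     0.06 146.58  84.43]
 [ -6.     0.1  154.42 100.85]
 [ -8.     0.08 158.62 114.58]
 [-10.     0.43 151.52 105.21]
 [-12.     0.43 135.06  83.43]
 [-14.     0.42 115.9   65.56]
 [-16.     0.07 123.73  67.19]
 [-18.     0.1  141.22  91.23]
 [-20.     0.1  161.62  82.74]]
R
[[  8.     0.47 116.09  53.98]
 [  6.     0.45  91.    70.29]
 [  4.    -0.62  90.8   60.31]
 [  2.    -0.64  74.41  57.29]
 [  0.    -0.66  69.81  63.52]
 [ -2.    -0.23  80.75  67.84]
 [ -4.    -0.39  98.44  74.65]
 [ -6.    -0.4  114.37  97.05]
 [ -8.     0.43 129.9  115.23]
 [-10.     0.39 123.56 105.08]
 [-12.     0.44 107.57  77.52]
 [-14.     0.04  94.9   66.19]
 [-16.     0.06 123.51  67.04]
 [-18.     0.05 139.99  70.63]
 [-20.     0.08 148.03  83.14]]
7.15 [ 0.0432  0.093   1.6923 -0.1133  0.6647 -1.4766] [0.5621 0.1247 0.3402]
[ 0.024  -0.3265 -0.0078 -0.0002 -0.0001  0.8246]
```

step_arm(moves="0 -0.15 0 0 0 0.075 0.07;0.02 -0.3265 -0.008 0 0 0.15 0.07;0.024 -0.3265 -0.008 0 0 0.225 0.07;0.024 -0.3265 -0.008 0 0 0.3 0.07;0.024 -0.3265 -0.008 0 0 0.375 0.07;0.024 -0.3265 -0.008 0 0 0.45 0.07;0.024 -0.3265 -0.008 0 0 0.525 0.07;0.024 -0.3265 -0.008 0 0 0.6 0.07;0.024 -0.3265 -0.008 0 0 0.675 0.2;0.024 -0.3265 -0.008 0 0 0.75 0.4;0.024 -0.3265 -0.008 0 0 0.8246 0.4;0.024 -0.3265 -0.008 0 0 0.8246 0.4")

```text
t: 8.35
ee_pos: [0.557, 0.0595, 0.3422]
orientation: [2.443, -0.001, 1.504]
force: [-0.8, -0.3, -0.3]
finger_gap: 0.0615
grasp_force: 0.0
```

```bash
python3 - <<'E'
from geo import *
o=observe();print(o["t"],o["joint_pos"],o["ee_pos"],o["finger_gap"])
print(plan(RR+.01*Z,np.c_[Y,X,-Z]))
E
```

```text
8.35 [-0.1166  0.0435  1.7408  0.0536  0.6601 -0.0803] [0.557  0.0595 0.3422] 0.06154211219773713
[-0.0001 -0.0014  0.4525  0.0002  0.     -0.0007]
```

step_arm(moves="0 0 0.15 0 0 0 0.4;0 0 0.25 0 0 0 0.4;0 0 0.35 0 0 0 0.4;0 0 0.42 0 0 0 0.4;0 0 0.453 0 0 0 0.4;0 0 0.453 0 0 0 0.4;0 0 0.453 0 0 0 -1;0 0 0.453 0 0 0 -1;0 0 0.453 0 0 0 -1;0 0 0.453 0 0 0 -1;0 0 0.453 0 0 0 -1")

```text
t: 9.45
ee_pos: [0.6148, 0.0558, 0.2736]
orientation: [2.442, 0.0, 1.506]
force: [-6.6, 0.5, 4.8]
finger_gap: 0.0413
grasp_force: 15.0
```

step_arm(moves="0 0 0 0 0 0.075 -1;0 0 0 0 0 0.15 -1;0 0 0 0 0 0.225 -1;0 0 0 0 0 0.3 -1;0 0 0 0 0 0.375 -1;0 0 0 0 0 0.45 -1;0 0 0 0 0 0.5 -1;0 0 0 0 0 0.5 -1;0 0 0 0 0 0.5 -1")

```text
t: 10.35
ee_pos: [0.615, 0.0556, 0.2738]
orientation: [2.714, -0.572, 0.634]
force: [-4.9, -1.6, 4.6]
finger_gap: 0.0416
grasp_force: 15.0
```

```bash
python3 ang.py LR; python3 -c "
from geo import *
o=observe();print(o['joint_pos'][5],o['force'])
sheet(cams.snapshot('scene')[:,:,::-1],cams.snapshot('top')[:,:,::-1],'pics/unw1.png')"
```

```text
L
[[  8.     0.46 123.71  55.15]
 [  6.     0.03 114.61  73.61]
 [  4.     0.04 143.28  67.22]
 [  2.     0.04 169.78  66.49]
 [  0.     0.08 153.41  72.62]
 [ -2.     0.07 165.86  69.33]
 [ -4.     0.06 149.3   86.31]
 [ -6.     0.1  157.5  102.76]
 [ -8.     0.08 162.09 116.81]
 [-10.     0.43 154.88 107.58]
 [-12.     0.43 137.94  85.58]
 [-14.     0.42 118.41  66.86]
 [-16.     0.07 126.25  68.81]
 [-18.     0.1  144.18  93.43]
 [-20.     0.1  165.5   84.44]]
R
[[  8.     0.46 109.24  51.09]
 [  6.     0.1  109.08  68.23]
 [  4.     0.11 144.25  64.98]
 [  2.     0.12 173.9   58.48]
 [  0.     0.15 153.3   52.51]
 [ -2.     0.15 162.66  58.2 ]
 [ -4.     0.14 146.13  80.66]
 [ -6.     0.17 161.07 107.01]
 [ -8.     0.14 154.08 118.28]
 [-10.     0.43 142.17 105.71]
 [-12.     0.44 121.86  79.5 ]
 [-14.     0.44 106.17  67.94]
 [-16.     0.06 126.28  68.72]
 [-18.     0.05 142.91  72.63]
 [-20.     0.08 150.65  84.82]]
0.9125861612669005 [-5.7491 -1.1708  4.7025]
```

step_arm(moves="0 0 0 0 0 0.048 -1;0 0 0 0 0 0.048 -1;0 0 0 0 0 0.048 -1")

```text
t: 11.15
ee_pos: [0.6151, 0.0556, 0.2738]
orientation: [2.773, -0.61, 0.527]
force: [-5.9, -1.7, 4.2]
finger_gap: 0.0415
grasp_force: 15.0
```

```bash
python3 ang.py R
```

```text
R
[[  8.    -0.05  67.49  51.98]
 [  6.    -0.04 102.52  70.57]
 [  4.    -0.02 123.53  67.46]
 [  2.     0.03 149.    65.96]
 [  0.     0.03 167.5   70.39]
 [ -2.     0.04 147.    65.83]
 [ -4.     0.04 173.68  77.35]
 [ -6.     0.05 176.71 103.43]
 [ -8.     0.07 165.49 115.94]
 [-10.     0.43 165.27 111.56]
 [-12.     0.43 133.47  89.69]
 [-14.     0.43 104.9   62.22]
 [-16.     0.07 126.8   68.39]
 [-18.     0.05 143.66  72.41]
 [-20.     0.08 151.4   85.21]]
```

Right ring is aligned too. Release and back off.

step_arm(moves="0 0 0 0 0 0 0.07;0 0 0 0 0 0 0.07;0 0 0 0 0 0 0.07;0 0 -0.1 0 0 0 0.07;0 0 -0.25 0 0 0 0.07;0 0 -0.4 0 0 0 0.07;0 0 -0.6 0 0 0 0.07;0 0 -0.7 0 0 0 0.07;0 0 -0.7 0 0 0 0.07")

```text
t: 12.25
ee_pos: [0.5248, 0.0617, 0.383]
orientation: [2.771, -0.613, 0.529]
force: [0.7, -0.4, 0.1]
finger_gap: 0.0471
grasp_force: 0.0
```

```bash
python3 ang.py LR | awk '{print $2,$3}' | paste -sd' '; python3 - <<'E'
from geo import *
o=observe();print(o["t"],o["joint_pos"],o["ee_pos"])
b=-.15; K=np.array([.455,-.348,0])
# knob centre check via scene: where does the estimate fall
print(proj("scene",K+[0,0,.093]),proj("top",K+[0,0,.093]),proj("top",K+[0,0,.067]))
# tool down, tool y at direction beta (world yaw)
for be in(-.15,-1.2):
    y=np.array([np.cos(be),np.sin(be),0]); z=np.array([0,0,-1.]); Rt=np.c_[np.cross(y,z),y,z]
    print(be,plan(K+[0,0,.30],Rt))
E
```

```text
8. 0.46 6. 0.03 4. 0.04 2. 0.04 0. 0.08 -2. 0.07 -4. 0.06 -6. 0.1 -8. 0.08 0.43 150.27 0.43 133.96 0.42 115.07 0.07 122.97 0.1 140.16 0.1 160.41   8. 0.48 6. -0.04 4. -0.02 2. 0.03 0. 0.03 -2. 0.04 -4. 0.04 -6. 0.05 -8. 0.07 0.43 160.34 0.43 129.48 0.43 101.86 0.07 122.53 0.04 139.12 0.08 146.58
12.65 [-0.121  -0.052   1.7391  0.052   0.7587  1.0156] [0.5255 0.0615 0.3793]
[[130.5646 274.6625]] [[369.7524 263.2499]] [[367.62   263.6951]]
-0.15 [-1.3193  1.6451  0.1638  0.3019 -0.2023 -0.4844]
-1.2 [-1.3193  1.6451  0.1638  0.1533 -0.3131  0.0185]
```

Both rings held after release. Next I upright the tool and travel to the knob, waypoint first, and compute the pointer angle.

```bash
cat > kn.py <<'E'
from h import *
K=np.array([.455,-.348,0])
def Rd(be):
    y=np.array([np.cos(be),np.sin(be),0]); z=np.array([0,0,-1.]); return np.c_[np.cross(y,z),y,z]
E
python3 - <<'E'
from kn import *
print(plan([.42,-.10,.38],Rd(-1.2)))
a,b=onz("scene",(130.9,276.4),.093),onz("scene",(135.6,272.9),.093); print(a-K,b-K,np.arctan2(*(b-a)[1::-1]),np.arctan2(*(b-K)[1::-1]))
p=onz("top",((375-280)/7-.43+349,(412-280)/7-.43+243),.07);print("skirt mark",p-K)
p=onz("top",((400-280)/7-.43+349,(490-280)/7-.43+243),.065);print("front",p-K)
for q in((404,415),(430,423)):
    print("line",onz("top",((q[0]-280)/7-.43+349,(q[1]-280)/7-.43+243),.093)-K)
E
```

```text
[-0.7048  0.5825 -0.3068  0.1533 -0.3131  0.0185]
[ 0.0045 -0.003   0.093 ] [0.0056 0.0104 0.093 ] 1.4943563950182222 1.0811681999848646
skirt mark [0.0042 0.018  0.07  ]
front [-0.0274  0.0028  0.065 ]
line [0.0026 0.0107 0.093 ]
line [ 0.0009 -0.0007  0.093 ]
```

step_arm(moves="-0.15 0.12 -0.1 0.03 -0.06 0 0.2;-0.3 0.24 -0.2 0.06 -0.13 0.01 0.2;-0.45 0.36 -0.25 0.09 -0.19 0.01 0.2;-0.6 0.48 -0.3 0.12 -0.25 0.02 0.2;-0.705 0.583 -0.307 0.153 -0.313 0.019 0.2;-0.705 0.583 -0.307 0.153 -0.313 0.019 0.2;-0.705 0.583 -0.307 0.153 -0.313 0.019 0.2;-0.705 0.583 -0.307 0.153 -0.313 0.019 0.2")

```text
t: 13.45
ee_pos: [0.4198, -0.0992, 0.3809]
orientation: [3.14, -0.004, 0.371]
force: [-0.2, 0.7, -0.2]
finger_gap: 0.0527
grasp_force: 0.0
```

```bash
python3 - <<'E'
from kn import *
o=observe();print(o["t"],o["joint_pos"],o["ee_pos"],o["orientation"])
print(plan(K+[-.03,0.08,.36],Rd(-1.2)),plan(K+[0,0,.20],Rd(-1.2)))
E
```

```text
13.45 [-0.5057  0.0369  1.5115  0.0015  1.5895  0.6942] [ 0.4198 -0.0992  0.3809] [ 3.1397 -0.0035  0.3709]
[-0.2823  0.7959  0.1052  0.0009 -0.0018  0.    ] [-0.2903  1.2216  0.906   0.0009 -0.0018  0.    ]
```

step_arm(moves="-0.1 0.2 0.05 0 0 0 0.2;-0.2 0.4 0.05 0 0 0 0.2;-0.25 0.6 0.05 0 0 0 0.2;-0.29 0.8 0.05 0 0 0 0.2;-0.29 1 0.05 0 0 0 0.2;-0.29 1 0.05 0 0 0 0.2;-0.29 1 0.05 0 0 0 0.2")

```text
t: 14.15
ee_pos: [0.4383, -0.3068, 0.3709]
orientation: [3.14, -0.002, 0.37]
force: [0.9, 0.8, -0.3]
finger_gap: 0.0528
grasp_force: 0.0
```

step_arm(moves="0 0.12 0 0 0 0 0.2;0 0.222 0.1 0 0 0 0.2;0 0.222 0.3 0 0 0 0.2;0 0.222 0.5 0 0 0 0.2;0 0.222 0.7 0 0 0 0.2;0 0.222 0.8 0 0 0 0.2;0 0.222 0.8 0 0 0 0.2;0 0.222 0.8 0 0 0 0.2")

```text
t: 14.95
ee_pos: [0.4549, -0.3482, 0.2128]
orientation: [3.138, -0.003, 0.371]
force: [-0.3, -0.1, 0.6]
finger_gap: 0.0531
grasp_force: 0.0
```

```bash
python3 - <<'E'
from kn import *
o=observe();print(o["t"],o["joint_pos"],o["ee_pos"],o["orientation"],o["finger_gap"])
print(plan(K+[0,0,.091],Rd(-1.2)))
s=cams.snapshot("scene")[:,:,::-1];t=cams.snapshot("top")[:,:,::-1]
cv2.imwrite("pics/c.png",np.hstack([crop(s,(140,260),40,5),crop(t,(369,255),39,5)[:400] if 0 else cv2.resize(crop(t,(369,255),40,5),(400,400))]))
E
```

```text
14.95 [-0.8583  0.4518  1.4184  0.0016  1.2674  0.3409] [ 0.4549 -0.3482  0.2128] [ 3.1383 -0.0028  0.3711] 0.05310278123612931
[-0.0009 -0.0026  0.6089  0.0016 -0.0014  0.0001]
```

View pics/c.png

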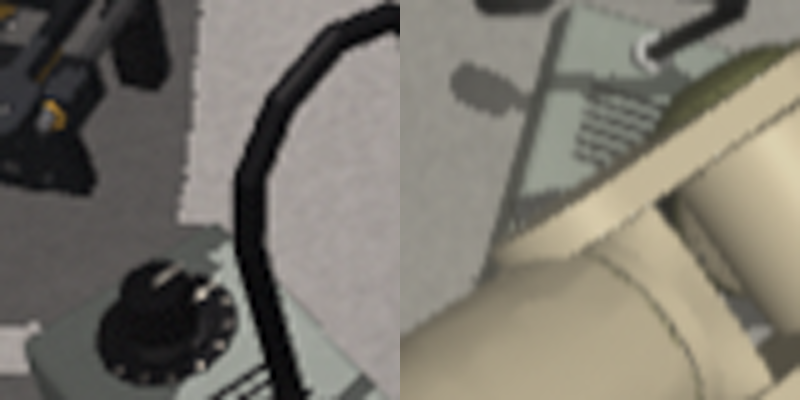

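The fingers are centred over the knob. The wrist's olive cap shows close to the neck in the top view, so I'll check that clearance before descending.

```bash
python3 - <<'E'
from kn import *
N=K+.125*np.array([np.cos(.13),-np.sin(.13),0]);print("neck",N[:2])
for q in((381,239),(392,228),(403,225)):
    print(q,[ (onz("top",q,z)[:2].round(3),(np.linalg.norm((onz("top",q,z)-N)[:2])).round(3)) for z in(.25,.35,.45)])
o=observe();print(proj("top",o["ee_pos"]+np.array([[0,0,h] for h in(.1,.15,.2,.25)])))
E
```

```text
neck [ 0.5789 -0.3642]
(381, 239) [(array([ 0.509, -0.334]), np.float64(0.076)), (array([ 0.494, -0.307]), np.float64(0.102)), (array([ 0.479, -0.28 ]), np.float64(0.13))]
(392, 228) [(array([ 0.543, -0.36 ]), np.float64(0.036)), (array([ 0.525, -0.331]), np.float64(0.063)), (array([ 0.507, -0.302]), np.float64(0.095))]
(403, 225) [(array([ 0.555, -0.389]), np.float64(0.034)), (array([ 0.536, -0.357]), np.float64(0.043)), (array([ 0.517, -0.326]), np.float64(0.073))]
[[392.3117 258.6864]
 [398.7157 257.3565]
 [405.7819 255.8891]
 [413.6187 254.2616]]
```

step_arm(moves="0 0 0.15 0 0 0 0.2;0 0 0.3 0 0 0 0.2;0 0 0.42 0 0 0 0.2;0 0 0.52 0 0 0 0.2;0 0 0.58 0 0 0 0.2;0 0 0.605 0 0 0 0.2;0 0 0.605 0 0 0 0.2")

```text
t: 15.75
ee_pos: [0.4548, -0.3491, 0.0905]
orientation: [3.14, -0.002, 0.37]
force: [-0.9, 0.0, 0.2]
finger_gap: 0.0531
grasp_force: 0.0
```

step_arm(moves="0 0 0 0 0 0 -1;0 0 0 0 0 0 -1;0 0 0 0 0 0 -1;0 0 0 0 0 0 -1;0 0 0 0 0 0 -1", newtons=12)

```text
t: 16.25
ee_pos: [0.4556, -0.3514, 0.0911]
orientation: [3.133, -0.003, 0.369]
force: [5.9, -10.7, -4.6]
finger_gap: 0.0316
grasp_force: 12.0
```

step_arm(moves="0 0.015 0 0 0 0 -1;0 0.015 0 0 0 0 -1;0 0.015 0 0 0 0 -1")

```text
t: 16.55
ee_pos: [0.4558, -0.3518, 0.0911]
orientation: [3.14, -0.002, 0.37]
force: [-1.0, 2.6, 6.0]
finger_gap: 0.0314
grasp_force: 12.0
```

step_arm(moves="0 0 0 0 0 -0.075 -1;0 0 0 0 0 -0.15 -1;0 0 0 0 0 -0.225 -1;0 0 0 0 0 -0.3 -1;0 0 0 0 0 -0.375 -1;0 0 0 0 0 -0.45 -1;0 0 0 0 0 -0.525 -1;0 0 0 0 0 -0.6 -1;0 0 0 0 0 -0.66 -1;0 0 0 0 0 -0.7 -1;0 0 0 0 0 -0.7 -1")

```text
t: 17.65
ee_pos: [0.4566, -0.3523, 0.0911]
orientation: [3.137, 0.003, 1.77]
force: [6.7, -1.5, 3.6]
finger_gap: 0.0316
grasp_force: 12.0
```

```bash
python3 - <<'E'
from kn import *
o=observe();print(o["t"],o["joint_pos"],o["ee_pos"],o["force"],o["wrist_torque"],o["effort"])
E
```

```text
17.65 [-0.861   0.5987  1.5313  0.0024  1.0068 -1.062 ] [ 0.4566 -0.3523  0.0911] [ 6.7177 -1.5239  3.6393] [-0.1231 -0.6758  0.0487] [ -1.6747 -46.0932 -18.1907  -0.6118   0.9197  -0.8609]
```

step_arm(moves="0 0 0 0 0 -0.025 -1;0 0 0 0 0 -0.05 -1;0 0 0 0 0 -0.05 -1;0 0 0 0 0 -0.05 -1")

```text
t: 18.05
ee_pos: [0.4567, -0.3522, 0.0911]
orientation: [3.138, 0.004, 1.867]
force: [5.6, -0.5, 3.9]
finger_gap: 0.0315
grasp_force: 12.0
```

```bash
python3 - <<'E'
from kn import *
o=observe();print(o["joint_pos"][5],o["force"],o["wrist_torque"],o["effort"][5])
s=np.mean([cams.snapshot("scene") for _ in range(3)],0)[:,:,::-1].astype(np.uint8); cv2.imwrite("pics/d.png",crop(s,(135,280),25,11))
E
```

```text
-1.15884432286089 [ 5.5865 -0.5171  3.9467] [-0.1081 -0.7776  0.023 ] -0.005130024655954912
```

View pics/d.png

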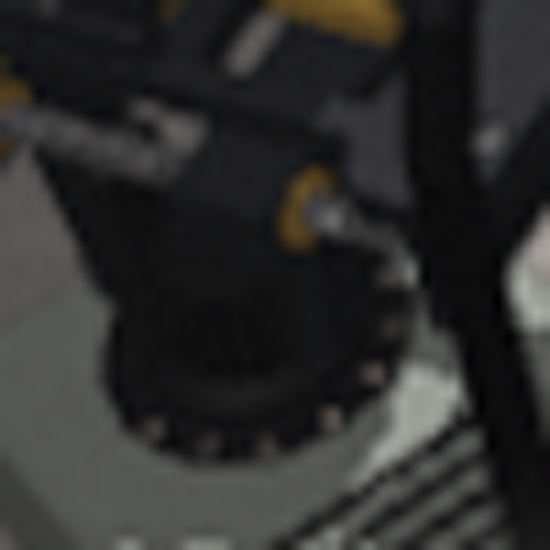

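The gripper hides the pointer, so I'll feel for the zero stop with small steps instead.

step_arm(moves="0 0 0 0 0 -0.025 -1;0 0 0 0 0 -0.04 -1;0 0 0 0 0 -0.04 -1;0 0 0 0 0 -0.04 -1")

```text
t: 18.6
ee_pos: [0.4568, -0.3524, 0.0909]
orientation: [3.137, 0.004, 1.947]
force: [7.6, -1.6, 1.0]
finger_gap: 0.0317
grasp_force: 12.0
```

```bash
python3 - <<'E'
from kn import *
o=observe();print(o["joint_pos"][5],o["force"],o["wrist_torque"],o["effort"][5])
E
```

```text
-1.2383947113911606 [ 7.6064 -1.5735  0.9549] [-0.3112 -1.0868 -0.2265] -0.2208032039925456
```

step_arm(moves="0 0 0 0 0 -0.025 -1;0 0 0 0 0 -0.04 -1;0 0 0 0 0 -0.04 -1;0 0 0 0 0 -0.04 -1")

```text
t: 19.0
ee_pos: [0.4568, -0.3523, 0.0909]
orientation: [3.138, 0.005, 2.026]
force: [8.4, -0.3, 2.2]
finger_gap: 0.0312
grasp_force: 12.0
```

```bash
python3 - <<'E'
from kn import *
o=observe();print(o["joint_pos"][5],o["force"],o["wrist_torque"],o["effort"][5])
E
```

```text
-1.3183676905371529 [ 8.4143 -0.3105  2.1987] [-0.2652 -1.1889 -0.2282] -0.25461724027991295
```

The torque rose to 0.23 N m and levelled off, so the knob is on its stop. The total turn of about 1.58 rad agrees with the reading. Now I release and lift away.

step_arm(moves="0 0 0 0 0 0 0.2;0 0 0 0 0 0 0.2;0 0 0 0 0 0 0.2;0 0 -0.1 0 0 0 0.2;0 0 -0.3 0 0 0 0.2;0 0 -0.5 0 0 0 0.2;0 0 -0.7 0 0 0 0.2;0 0 -0.9 0 0 0 0.2;0 0 -1 0 0 0 0.2;0 0 -1 0 0 0 0.2")

```text
t: 20.0
ee_pos: [0.4555, -0.3522, 0.2927]
orientation: [3.139, 0.006, 2.029]
force: [0.4, -0.5, -0.6]
finger_gap: 0.0527
grasp_force: 0.0
```

```bash
python3 - <<'E'
from kn import *
o=observe();print(o["t"],o["ee_pos"],o["finger_gap"])
print(plan([.33,-.2,.36],R.from_euler("xyz",o["orientation"]).as_matrix()))
E
```

```text
20.0 [ 0.4555 -0.3522  0.2927] 0.05266810366502378
[ 0.9581 -0.2252 -0.3427 -0.      0.     -0.    ]
```

step_arm(moves="0 0 -0.2 0 0 0 0.2;0.2 -0.05 -0.34 0 0 0 0.2;0.4 -0.1 -0.34 0 0 0 0.2;0.6 -0.15 -0.34 0 0 0 0.2;0.8 -0.2 -0.34 0 0 0 0.2;0.96 -0.22 -0.34 0 0 0 0.2;0.96 -0.22 -0.34 0 0 0 0.2;0.96 -0.22 -0.34 0 0 0 0.2")

```text
t: 20.8
ee_pos: [0.3305, -0.199, 0.3569]
orientation: [3.14, 0.0, 2.03]
force: [0.2, -0.3, 0.3]
finger_gap: 0.0532
grasp_force: 0.0
```

```bash
python3 - <<'E'
from kn import *
s=np.mean([cams.snapshot("scene") for _ in range(3)],0)[:,:,::-1].astype(np.uint8); t=np.mean([cams.snapshot("top") for _ in range(3)],0)[:,:,::-1].astype(np.uint8)
cv2.imwrite("pics/e.png",np.vstack([np.hstack([crop(s,(132,284),20,7),crop(t,(369,263),20,7)]),np.hstack([crop(s,(300,148),20,7),crop(t,(229,180),20,7)])]))
E
python3 ang.py LR | awk '{print $2,$3}' | paste -sd' '
```

```text
8. 0.46 6. 0.03 4. 0.04 2. 0.04 0. 0.08 -2. 0.07 -4. 0.06 -6. 0.1 -8. 0.08 0.43 153.62 0.43 136.96 0.42 117.45 0.07 125.77 0.1 143.77 0.1 164.38   8. 0.48 6. -0.04 4. -0.02 2. 0.03 0. 0.03 -2. 0.04 -4. 0.04 -6. 0.05 -8. 0.07 0.43 163.81 0.43 132.41 0.43 104.24 0.07 125.3 0.05 142.2 0.08 150.04
```

View pics/e.png

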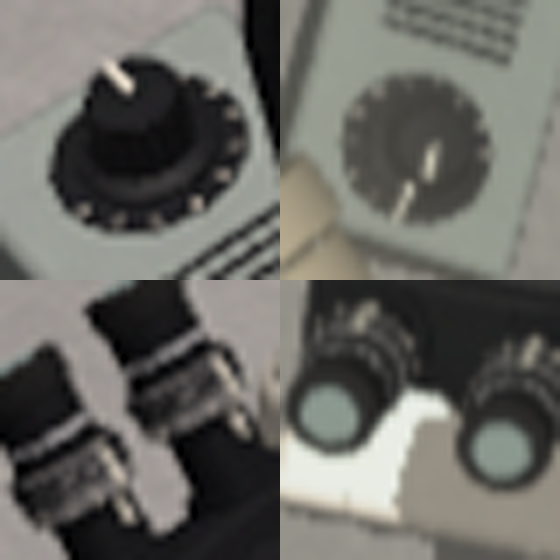

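The final picture shows the dimmer pointer on the front scale line in the top view, at crop (430,160) towards (403,200). Both long ring lines continue into their index lines, at (230,370)→(240,420) and (110,460)→(125,510).

```bash
python3 -c "
from bench import job
print(job.finish_job())"
```

```text
the job is handed in; nothing more can be done
None
```

Job handed in at about 22 s of the 67 s allowed: both dioptre rings read zero on camera to within about 0.02 rad, the dimmer is down on its zero stop, and the arm never went near the slide box, bottle or petri dish.

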